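# Hold the in-service shutter's key switch turned

### The job

Take the orange key from its block and operate the shutter key switch marked with the green disc, leaving the red-marked one and everything else on the bench alone: push the key fully home, rocking it a little to either side to get past the sticky pins, and only then turn it a quarter clockwise (seen from above). The switch springs back, so finish while still gripping the key and holding it turned.

Things in the scene. Friction and masses are not known exactly. Their poses are not given: they have to be found in the camera images.
- key_bow (a point): Centre of the key's orange flat bow, 36 wide (x) x 10 thick (y) x 40 high; z points up, away from the blade. Under the bow a steel shoulder 30 x 10 x 6 high, its underside 26 below this point, then the steel blade. A half turn about z gives the same key. 60 g. It starts upright, blade down in the key block, shoulder resting on the block
- key_tip (a point): Centre of the key blade's flat end face, 55.5 below key_bow, axes as there. The blade is 18 wide (x) x 5 thick (y) x 29.5 long below the shoulder (two side notches 5 to 12 from the tip leave it 9 wide there)
- key_block: Black block 60 x 50 x 40 high, fixed, in which the key is parked upright; origin at the centre of its underside, the slot's length along its x. The key lifts straight out, 30 mm to be clear
- plug_a (a joint): Turn of lock a's brass plug, rad: 0 at rest (slot along the x of lock_a), grows clockwise seen from above, stops at about 1.65 and -0.7. A spring (0.05 Nm per rad, and some friction) turns it back when let go. The key has play in the slot: the plug lags it by 0.1 to 0.2 rad
- plug_b (a joint): The same for lock b
- lock_a (a point): Lock a: centre of the brass lock face, 66 above the table, on top of box a. x: the slot's length at rest, z: up, out of the lock. Slot 20.6 x 6.6, widening by 2.5 on each side over the top 5. Fully home the key's shoulder sits on the face, the tip 29.5 below it. At about 20.5 depth, 9 short of home, the tip stops on sticky pins
- box_a: Grey key-switch box a, fixed, 140 (x) x 110 (y) x 62 high, origin at the centre of its underside; the lock is 20 towards its +x. To pass its pins, turn the key and plug together 0.4 to 0.6 rad to one side or the other from rest (the side is not known: try both) and there press lightly (6 to 10 N): it goes home and then turns freely. Pressing straight usually jams
- lock_b (a point): Lock b: centre of the brass lock face, 66 above the table, on top of box b. x: the slot's length at rest, z: up, out of the lock. Slot 20.6 x 6.6, widening by 2.5 on each side over the top 5. Fully home the key's shoulder sits on the face, the tip 29.5 below it. At about 20.5 depth, 9 short of home, the tip stops on sticky pins
- box_b: Grey key-switch box b, fixed, 140 (x) x 110 (y) x 62 high, origin at the centre of its underside; the lock is 20 towards its +x. To pass its pins, turn the key and plug together 0.4 to 0.6 rad to one side or the other from rest (the side is not known: try both) and there press lightly (6 to 10 N): it goes home and then turns freely. Pressing straight usually jams
- green_mark (a point): Green disc magnet (28 across, 5 high) on top of one key-switch box, about 65 mm to the -x side of that box's lock; this point is the middle of its top face. It marks the switch to be operated; fixed
- red_mark (a point): Red disc magnet, the same size, on the other key-switch box: out of service, leave that switch alone; fixed
- parts_bin: Bystander: orange open parts bin 130 x 100 x 60, sizes in mm, origin at the centre of its underside; leave it where it is
- padlock: Bystander: brass padlock lying flat, body 45 x 50 x 22, sizes in mm, origin at the centre of its underside; leave it where it is
- tape_roll: Bystander: brown tape roll lying flat, 90 across, 36 high, sizes in mm, origin at the centre of its underside; leave it where it is
- screwdriver: Bystander: blue-handled screwdriver lying flat; leave it where it is
- spray_can: Bystander: blue standing can, 60 across, 150 high, sizes in mm, origin at the centre of its underside; leave it where it is
- small_carton: Bystander: cardboard carton 70 x 90 x 50, sizes in mm, origin at the centre of its underside; leave it where it is

How it is judged:
By the outcome, as a careful person would: the job done as asked, in the order asked, and still so for the second after the job is handed in, while the arm keeps its last pose, push and grip.
It also fails if it takes over 56 s, if anything falls off the work surface, if the arm or the gripper's body presses on something with over 40 N, if the wrist force passes 120 N, or if a joint passes its speed limit or range.

### The arm

A 6-joint arm with a two-finger parallel gripper is mounted at the origin on the work surface. World frame = base frame: x ahead of the robot, y to its left, z up, the work surface at z = 0. Lengths are in m, angles in rad, forces in N, time in s.
With the tool pointing down it reaches from about 0.225 to 0.875 m from the base axis. Payload 3.4 kg.
Tool frame: the origin (TCP) lies at the centre of the arm's flange, where the gripper is bolted on; the fingertips stand 173 mm ahead of it and the grasp point (between the pads) lies 155 mm ahead of it; z points along the fingers, y is the direction in which the jaws open and shut (so a half turn about z gives the same grasp; the last joint's range is limited). The gripper opens to 85 mm and grips with 20 to 120 N. Pads are 22 mm wide; open, the fingers measure 114 mm over their backs; the gripper's body (76 mm by 85 mm) begins 54 mm behind the grasp point. The pads swing forward as they close: fully open they stand 13 mm farther back than shut.
Start: joints at [-1.464, 0.276, 1.505, -0, 1.361, -0.121], TCP at [0.13, -0.56, 0.405] pointing down, gripper open.
Joint ranges: [-2.89, 2.89], [-0.75, 2.08], [0.22, 2.7], [-1.18, 4.32], [0.11, 2.71], [-2.7, 2.7]. Speed limits (rad/s): [2.57, 2.57, 3.14, 3.14, 3.14, 3.14].

### API

Orientations are given as a 3x3 rotation matrix whose columns are the frame's x, y, z axes.
In Python, from station import arm, cams gives the robot as it stands.
- The arm moves only by the tool drive_tool, never from a script. Its argument "increments" is a list of rows, each a list of 7 numbers: the gripper's target within -1 to 1 (shut at 1, half-way at 0, fully open at -1), then the shift along the world's x, y, z in units of 30 mm (1.0 is 30 mm), then the turn, a rotation vector about the world's x, y, z in units of 6 degrees (1.0 is 6 degrees). In form: [[gripper, x, y, z, wx, wy, wz], ...]. A call has 1 to 8 rows; each row shifts and turns the commanded pose from where the row before left it; what a row does not reach is not made up. A row lasts 1/12 s, in which the tool goes at most 41.7 mm and 7.16 degrees, less where a joint would pass 70% of its speed; a pose out of reach is approached as far as the arm can. A call is refused whole if a number of a shift passes 1 or a number of a turn 1, either way. A call with a gripper value outside its range is refused whole. The fingers move at their own pace and stop on an object; "grip_force" is the grip in N (left out, the last holds). Time passes only in rows, so rows that do not move let the fingers close. It gives the time, the measured TCP pose, the force and the opening at its end, in the units of the state.
- arm.get_state(): the state, without advancing time (a new reading comes with each control period).
- cams.snapshot(name): name is "scene" or "top"; returns a dict with "color" (480x640x3 uint8, blue, green, red), "vfov" (degrees; the focal length in pixels is half the picture's height over the tangent of half this angle, whatever the lens; pixels are square), "cx", "cy" (the principal point, pixels), "position" and "attitude" of the camera in the world. Camera axes: x right, y down, z forward; pixel columns grow to the right and rows downward; lengths in m; the calibration is good to about 2 mm. A picture is of the moment at which its call begins. There is no depth.
- arm.sign_off(): hands the job in, once; it reports no verdict.
The state is a dict: "t": time; "q": joint angles; "qvel": joint speeds; "joint_torque": joint torques, N m; "ee_pos": TCP position; "orientation": TCP orientation; "contact_force": force on the tool from outside, world axes, zero at the start; "wrist_torque": the same for the moment, N m; "grip_width": finger opening in m.
Only numpy, scipy, OpenCV 4.12 (cv2) and the standard library are available. Lean on these libraries where they do the work, as an engineer would, in place of code of your own. Each camera call takes 0.05 s, during which the arm holds its last target.

## Working session

There is one attempt and no reset: what is moved stays moved. The work goes in short steps, Python scripts to look and compute and a tool call to move; the robot and the scene stay as the last step left them, time stands still between calls to the robot, and variables do not carry over. Pictures are saved under pics/ and viewed, and the job is handed in when it is done.

Besides the shell and the picture viewer there is one more tool, called after "Call:" as a command line: name --pt "numbers of a row" for each row, then --argument value for the rest. drive_tool: Moves the arm, as the interface text tells. Its arguments: {"type":"object","properties":{"increments":{"type":"array"},"grip_force":{"type":"number"}},"required":["increments"]}

```bash
ls; mkdir -p pics; python3 - <<'E'
from station import arm,cams
import cv2,numpy as np
for n in("scene","top"):
    s=cams.snapshot(n); cv2.imwrite(f"pics/{n}0.png",s["color"])
    print(n,s["vfov"],s["cx"],s["cy"],s["position"],np.round(s["attitude"],4).tolist(),[k for k in s])
st=arm.get_state(); print(st)
E
```

```text
pics
scene 45.80214257123422 313.32064656749134 248.91414230138966 [1.24673725 0.76963386 0.84610851] [[-0.7643, 0.3817, -0.5198], [0.6449, 0.4482, -0.619], [-0.0033, -0.8083, -0.5888]] ['color', 'vfov', 'cx', 'cy', 'position', 'attitude']
top 47.86403037730107 332.0647602003329 247.22221288070347 [ 0.41720934 -0.05728972  1.06844192] [[-0.0273, -0.9893, 0.1434], [-0.9996, 0.0281, 0.0031], [-0.0071, -0.1433, -0.9897]] ['color', 'vfov', 'cx', 'cy', 'position', 'attitude']
{'t': 0.1, 'q': array([-1.46396655e+00,  2.76528360e-01,  1.50600551e+00,  1.59794584e-05,
        1.36072193e+00, -1.20947654e-01]), 'qvel': array([ 0.00061741, -0.00219855, -0.00270847,  0.00045476, -0.00014952,
        0.00047598]), 'joint_torque': array([ 1.59054842e-03, -4.17699158e+01, -2.46404779e+01, -1.67444505e-04,
        5.76194157e-03,  1.33802702e-07]), 'ee_pos': array([ 0.12984888, -0.55995024,  0.40392833]), 'orientation': array([[ 9.74171458e-01,  2.25809532e-01, -1.61796585e-04],
       [ 2.25809486e-01, -9.74170075e-01,  1.65532993e-03],
       [ 2.16171884e-04, -1.64911037e-03, -9.99998617e-01]]), 'contact_force': array([-0.22153294,  0.08032084, -0.95422386]), 'wrist_torque': array([0.05850297, 0.0309792 , 0.00772175]), 'grip_width': 0.08539064774520919}
```

View pics/scene0.png

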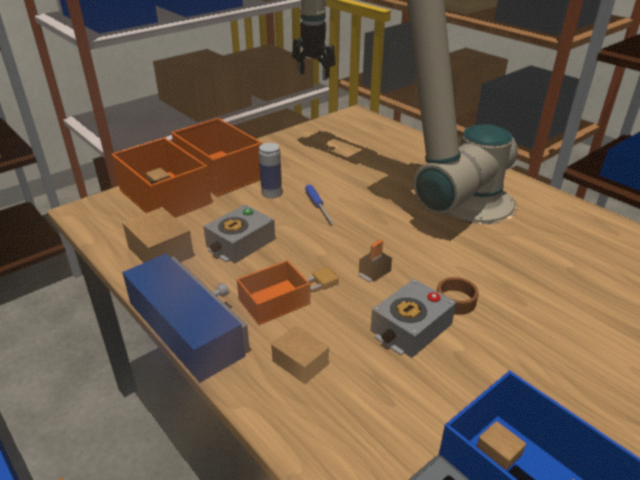

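View pics/top0.png

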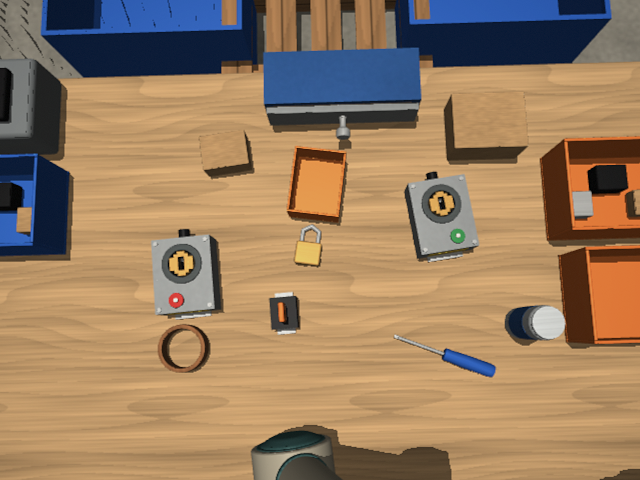

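```bash
cat > h.py <<'E'
from station import arm,cams
import cv2,numpy as np
def K(s):
    f=240/np.tan(np.radians(s["vfov"]/2)); return f
def ray(s,u,v):
    f=K(s); d=np.array([(u-s["cx"])/f,(v-s["cy"])/f,1.]); return np.array(s["position"]),np.array(s["attitude"])@d
def onz(s,u,v,z):
    p,d=ray(s,u,v); return p+d*(z-p[2])/d[2]
def proj(s,P):
    c=np.array(s["attitude"]).T@(np.array(P)-s["position"]); f=K(s); return c[:2]/c[2]*f+[s["cx"],s["cy"]]
def tri(s1,a,s2,b):
    p,d=ray(s1,*a); q,e=ray(s2,*b)
    A=np.stack([d,-e],1); x=np.linalg.lstsq(A,q-p,rcond=None)[0]
    P=p+d*x[0];Q=q+e*x[1]; return (P+Q)/2,np.linalg.norm(P-Q)
def state():
    s=arm.get_state(); R=s["orientation"]
    g=s["ee_pos"]+R[:,2]*.155
    print("t%.2f tcp"%s["t"],np.round(s["ee_pos"],4),"grasp",np.round(g,4),"yaw y-axis",round(float(np.arctan2(R[1,1],R[0,1])),4),"z",np.round(R[:,2],4),"F",np.round(s["contact_force"],1),"T",np.round(s["wrist_torque"],2),"w",round(s["grip_width"],4)); return s
E
python3 - <<'E'
from h import *
t=cams.snapshot("top"); s=cams.snapshot("scene")
np.save("/tmp/t.npy",t["color"]);
def crop(im,x0,y0,x1,y1,k): return cv2.resize(im[y0:y1,x0:x1],None,fx=k,fy=k,interpolation=cv2.INTER_CUBIC)
a=crop(t["color"],255,280,315,340,6);b=crop(t["color"],400,165,485,265,4)
c=crop(s["color"],345,230,405,290,6);d=crop(s["color"],195,200,285,260,4)
W=np.zeros((400+365,740,3),np.uint8)
W[:360,:360]=a;W[:400,370:710]=b
W[403:403+360,:360]=c;W[403:403+240,370:730]=d
cv2.imwrite("pics/crop0.png",cv2.resize(W,None,fx=.78,fy=.78))
E
```

```text
(no output)
```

View pics/crop0.png

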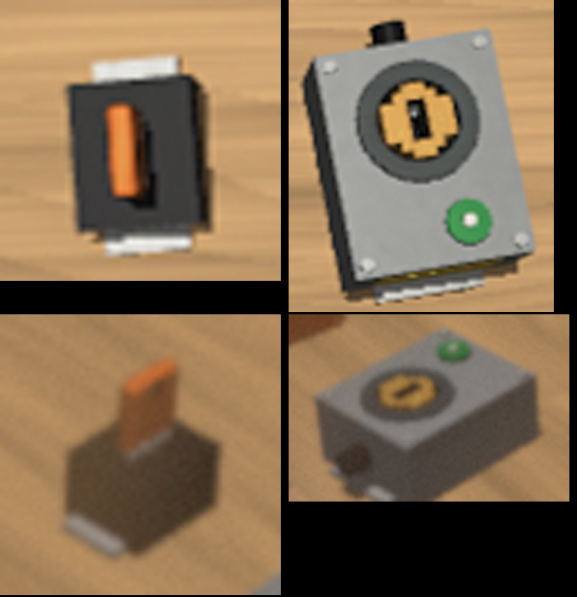

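```bash
python3 - <<'E'
from h import *
t=cams.snapshot("top"); s=cams.snapshot("scene")
def comps(im,lo,hi,box):
    h=cv2.cvtColor(im,cv2.COLOR_BGR2HSV); m=cv2.inRange(h,np.array(lo),np.array(hi))
    z=np.zeros_like(m);x0,y0,x1,y1=box; z[y0:y1,x0:x1]=m[y0:y1,x0:x1]
    n,l,st,c=cv2.connectedComponentsWithStats(z)
    i=1+np.argmax(st[1:,4]); mm=(l==i).astype(np.uint8)
    cnt=cv2.findContours(mm,0,2)[0][0]; return c[i],st[i],mm,cnt
im=t["color"]
print("hsv bow",cv2.cvtColor(im,cv2.COLOR_BGR2HSV)[312,282])
c,st,m,cnt=comps(im,(5,120,120),(20,255,255),(270,295,298,330))
r=cv2.minAreaRect(cnt);print("bow top",c,st,r)
B=cv2.boxPoints(r); print(np.round([onz(t,*p,.086) for p in B],4)); print("bow c",onz(t,*c,.086))
def ang(m,z):
    ys,xs=np.nonzero(m); P=np.array([onz(t,x,y,z)[:2] for x,y in zip(xs,ys)]);mu=P.mean(0);w,v=np.linalg.eigh(np.cov((P-mu).T));
    return mu,np.degrees(np.arctan2(v[1,1],v[0,1])),np.sqrt(w*12)
print("bow pca",ang(m,.086))
# block dark top
h=cv2.cvtColor(im,cv2.COLOR_BGR2HSV)
# brass
c,st,m,cnt=comps(im,(15,80,120),(35,255,255),(420,180,465,225))
hull=cv2.convexHull(cnt);e=cv2.minEnclosingCircle(hull);mo=cv2.moments(hull)
cc=(mo['m10']/mo['m00'],mo['m01']/mo['m00'])
print("brass",c,st,e,cc,onz(t,*cc,.066))
hm=np.zeros_like(m);cv2.fillPoly(hm,[hull],1)
slot=((hm==1)&(im.max(2)<90)).astype(np.uint8)
ys,xs=np.nonzero(slot);print("slot",xs.mean(),ys.mean(),len(xs)); print("slot pca",ang(slot,.066))
# green
c,st,m,cnt=comps(im,(45,80,50),(85,255,255),(430,210,480,260))
g=cv2.minEnclosingCircle(cnt);print("green",c,g,onz(t,*g[0],.067))
# box top grey
m=((h[...,1]<40)&(h[...,2]>110)).astype(np.uint8);z=np.zeros_like(m);z[165:262,400:485]=m[165:262,400:485]
cnt=max(cv2.findContours(z,0,2)[0],key=cv2.contourArea);r=cv2.minAreaRect(cnt);B=cv2.boxPoints(r);P=np.array([onz(t,*p,.062) for p in B]);print("boxtop",r,P.round(4),np.linalg.norm(np.diff(P,axis=0),axis=1))
for k in range(3): d=P[k+1]-P[k];print(np.degrees(np.arctan2(d[1],d[0])))
print("box c",P.mean(0))
# dark block
m=(im.max(2)<75).astype(np.uint8);z=np.zeros_like(m);z[285:340,262:305]=m[285:340,262:305]
cnt=max(cv2.findContours(z,0,2)[0],key=cv2.contourArea);r=cv2.minAreaRect(cnt);B=cv2.boxPoints(r);P=np.array([onz(t,*p,.04) for p in B]);print("block",r,P.round(4),P.mean(0),np.linalg.norm(np.diff(P,axis=0),axis=1))
# scene: brass & bow
ims=s["color"]
c,st,m,cnt=comps(ims,(10,80,60),(35,255,255),(205,210,260,242));hull=cv2.convexHull(cnt);mo=cv2.moments(hull);c2=(mo['m10']/mo['m00'],mo['m01']/mo['m00'])
print("scene brass",c2,st,onz(s,*c2,.066),tri(t,cc,s,c2))
E
```

```text
hsv bow [ 12 182 227]
bow top [280.59459459 311.76576577] [278 302   7  20 111] ((280.5411376953125, 311.5352783203125), (19.250822067260742, 5.752237796783447), 85.60128784179688)
[[0.462  0.0483 0.086 ]
 [0.4625 0.0379 0.086 ]
 [0.428  0.0358 0.086 ]
 [0.4275 0.0461 0.086 ]]
bow c [0.44451903 0.04192731 0.086     ]
bow pca (array([0.44453348, 0.04192811]), np.float64(-176.6479947493986), array([0.01021135, 0.03454727]))
brass [441.1643454  202.91643454] [429 191  25  25 359] ((441.0, 203.0), 12.649210929870605) (441.16303932798775, 203.0057273768614) [ 0.64117518 -0.26286828  0.066     ]
slot 441.6190476190476 202.85714285714286 84
slot pca (array([ 0.64145429, -0.26374617]), np.float64(177.55313909923362), array([0.02662471, 0.03822852]))
green [457.26811594 235.54347826] ((457.22222900390625, 235.6666717529297), 7.222324371337891) [ 0.57757412 -0.28918365  0.067     ]
boxtop ((442.95977783203125, 214.00778198242188), (73.83929443359375, 58.10618591308594), 78.9964599609375) [[ 0.6824 -0.2014  0.062 ]
 [ 0.701  -0.3116  0.062 ]
 [ 0.5601 -0.3292  0.062 ]
 [ 0.5421 -0.2212  0.062 ]] [0.11170772 0.14205446 0.10951348]
-80.4005249403114
-172.85807595252538
99.43578613170466
box c [ 0.62138583 -0.26585697  0.062     ]
block ((284.43621826171875, 312.76641845703125), (31.923011779785156, 27.851421356201172), 85.03025817871094) [[0.4722 0.0679 0.04  ]
 [0.4753 0.0151 0.04  ]
 [0.4155 0.011  0.04  ]
 [0.4124 0.0633 0.04  ]] [0.44384558 0.03934229 0.04      ] [0.05282634 0.0599844  0.05238416]
scene brass (214.0625, 214.70833333333334) [205 210  28  15 217] [ 0.65494496 -0.32736415  0.066     ] (array([ 0.65672117, -0.27530654,  0.08526648]), np.float64(0.0492745314147979))
```

```bash
python3 - <<'E'
from h import *
t=cams.snapshot("top"); s=cams.snapshot("scene")
ims=s["color"];h=cv2.cvtColor(ims,cv2.COLOR_BGR2HSV)
def big(m,box):
    z=np.zeros(m.shape,np.uint8);x0,y0,x1,y1=box; z[y0:y1,x0:x1]=m[y0:y1,x0:x1]
    c=max(cv2.findContours(z,0,1)[0],key=cv2.contourArea); return c
c=big(cv2.inRange(h,np.array((10,80,90)),np.array((30,255,255))),(218,213,250,238))
hull=cv2.convexHull(c);mo=cv2.moments(hull);c2=(mo['m10']/mo['m00'],mo['m01']/mo['m00']);print("scene brass",c2,cv2.boundingRect(c),onz(s,*c2,.066),tri(t,(441.16,203.),s,c2), "pred",proj(s,[.6412,-.2629,.066]))
c=big(cv2.inRange(h,np.array((45,80,30)),np.array((90,255,255))),(235,200,260,222));print("green s",cv2.minAreaRect(c), proj(s,[.5776,-.2892,.067]))
# bow scene
c=big(cv2.inRange(h,np.array((3,130,70)),np.array((20,255,255))),(365,235,390,262));print("bow s",cv2.boundingRect(c),cv2.minAreaRect(c))
print(c[:,0].tolist())
for dx in(-18,18):
  for dy in(-5,5):
    a=np.radians(3.5);print(dx,dy,proj(s,[.4445+(dx*np.cos(a)-dy*np.sin(a))/1e3,.0419+(dx*np.sin(a)+dy*np.cos(a))/1e3,.086]).round(1),proj(t,[.4445+(dx*np.cos(a)-dy*np.sin(a))/1e3,.0419+(dx*np.sin(a)+dy*np.cos(a))/1e3,.086]).round(1))
# box yaw in top: subpixel edges by row: left/right boundary of grey top
im=t["color"].astype(float);sat=cv2.cvtColor(t["color"],cv2.COLOR_BGR2HSV)
g=cv2.cvtColor(t["color"],cv2.COLOR_BGR2GRAY).astype(float)
dr=im[...,2]-im[...,0] # wood strong, grey ~0
R=[]
for v in range(186,245):
    row=dr[v]; # right edge: last crossing to >25
    u=462
    while row[u]<30 and u<490:u+=1
    if abs(row[u-1]-row[u])>5: R.append((u-1+(30-row[u-1])/(row[u]-row[u-1]),v))
L=[]
for v in range(192,250):
    row=g[v];u=428 if v<215 else 430
    while row[u]>85 and u>395:u-=1
    L.append((u+(85-row[u])/(row[u+1]-row[u]),v))
for n,E in(("R",R),("L",L)):
    P=np.array([onz(t,*e,.062)[:2] for e in E]); 
    vx,vy,x0,y0=cv2.fitLine(P.astype(np.float32),cv2.DIST_HUBER,0,.001,.001).ravel()
    d=np.abs((P[:,0]-x0)*vy-(P[:,1]-y0)*vx);print(n,len(E),np.degrees(np.arctan2(vy,vx)),"med res",np.median(d),"dist to lock", (0.6412-x0)*vy-(-.2629-y0)*vx)
E
```

```text
scene brass (232.31980676328502, 224.49855072463768) (223, 219, 19, 12) [ 0.64460767 -0.25945757  0.066     ] (array([ 0.64202121, -0.26362699,  0.06273479]), np.float64(0.00027035530276494117)) pred [232.69795014 223.42269532]
green s ((247.54054260253906, 211.74325561523438), (4.6031718254089355, 9.04194450378418), 80.53767395019531) [247.6828628  209.94276924]
bow s (370, 238, 14, 21) ((376.5, 248.0), (13.0, 20.0), 0.0)
[[380, 238], [379, 239], [378, 239], [377, 240], [376, 240], [375, 241], [374, 242], [373, 243], [372, 243], [371, 244], [371, 245], [370, 246], [370, 247], [370, 248], [370, 249], [370, 250], [370, 251], [370, 252], [370, 253], [370, 254], [370, 255], [370, 256], [370, 257], [370, 258], [371, 258], [372, 258], [373, 257], [374, 256], [375, 256], [376, 255], [377, 255], [378, 254], [379, 253], [380, 253], [381, 253], [382, 252], [382, 251], [382, 250], [382, 249], [382, 248], [382, 247], [382, 246], [382, 245], [382, 244], [382, 243], [383, 242], [383, 241], [383, 240], [382, 239], [381, 239]]
-18 -5 [380.  237.1] [284.1 321.6]
-18 5 [383.3 238.9] [278.6 322. ]
18 -5 [369.7 243.4] [282.6 301.6]
18 5 [373.  245.2] [277.1 302.1]
R 59 8.154597 med res 0.000124379641193887 dist to lock -0.05472293
L 58 0.0 med res nan dist to lock 0.0<stdin>:30: RuntimeWarning: divide by zero encountered in scalar divide
h.py:8: RuntimeWarning: invalid value encountered in divide
  p,d=ray(s,u,v); return p+d*(z-p[2])/d[2]
```

Call:
drive_tool --pt "-1 0.44 0.84 0 0 0 1" --pt "-1 0.44 0.84 0 0 0 1" --pt "-1 0.44 0.84 0 0 0 1" --pt "-1 0.44 0.84 0 0 0 1" --pt "-1 0.44 0.84 0 0 0 1" --pt "-1 0.44 0.84 0 0 0 1" --pt "-1 0.44 0.84 0 0 0 1" --pt "-1 0.44 0.84 0 0 0 1" --grip_force 60

```text
t: 1.07
ee_pos: [0.2358, -0.3572, 0.4048]
orientation: [[0.48, 0.877, 0.0], [0.877, -0.48, -0.0], [-0.0, 0.0, -1.0]]
contact_force: [0.4, 0.3, 0.4]
grip_width: 0.0852
```

Call:
drive_tool --pt "-1 0.44 0.84 0 0 0 1" --pt "-1 0.44 0.84 0 0 0 1" --pt "-1 0.44 0.84 0 0 0 1" --pt "-1 0.44 0.84 0 0 0 1" --pt "-1 0.44 0.84 0 0 0 1" --pt "-1 0.44 0.84 0 0 0 1" --pt "-1 0.44 0.84 0 0 0 1" --pt "-1 0.44 0.84 0 0 0 1"

```text
t: 1.73
ee_pos: [0.3413, -0.1556, 0.405]
orientation: [[-0.331, 0.944, 0.001], [0.944, 0.331, -0.0], [-0.001, 0.001, -1.0]]
contact_force: [0.4, 0.1, 0.5]
grip_width: 0.0855
```

Call:
drive_tool --pt "-1 0.44 0.84 0 0 0 1" --pt "-1 0.44 0.84 0 0 0 1" --pt "-1 0.44 0.84 0 0 0 1" --pt "-1 0.44 0.84 0 0 0 1" --pt "-1 0.44 0.84 -0.4 0 0 1" --pt "-1 0.44 0.84 -0.4 0 0 1" --pt "-1 0 0 -0.4 0 0 1" --pt "-1 0 0 -0.4 0 0 1"

```text
t: 2.4
ee_pos: [0.4208, -0.0042, 0.3563]
orientation: [[-0.924, 0.382, 0.001], [0.382, 0.924, 0.0], [-0.001, 0.0, -1.0]]
contact_force: [-0.4, -0.2, 0.2]
grip_width: 0.0855
```

```bash
python3 -c "
from h import *
s=state();print(s['q'])"
```

```text
t2.40 tcp [ 0.4208 -0.0042  0.3563] grasp [ 0.4209 -0.0042  0.2013] yaw y-axis 1.179 z [ 7.e-04  2.e-04 -1.e+00] F [-0.4 -0.2  0.2] T [ 0.03  0.05 -0.01] w 0.0855
[-1.75901376e-01  7.80689667e-02  1.88599525e+00  3.36339389e-04
  1.17691010e+00 -1.35500949e+00]
```

Call:
drive_tool --pt "-1 0.1 0.2 -0.1 0 0 -1" --pt "-1 0.1 0.2 -0.1 0 0 -1" --pt "-1 0.1 0.2 -0.1 0 0 -1" --pt "-1 0.1 0.2 -0.1 0 0 -1" --pt "-1 0.1 0.2 -0.1 0 0 -1" --pt "-1 0.1 0.2 -0.1 0 0 -1" --pt "-1 0.1 0.2 -0.1 0 0 -1" --pt "-1 0.1 0.14 -0.1 0 0 -1"

```text
t: 3.07
ee_pos: [0.4444, 0.0409, 0.3327]
orientation: [[-0.322, 0.947, 0.0], [0.947, 0.322, 0.0], [0.0, 0.0, -1.0]]
contact_force: [-0.3, 0.5, 0.2]
grip_width: 0.0854
```

Call:
drive_tool --pt "-1 0 0 -0.1 0 0 -1" --pt "-1 0 0 -0.1 0 0 -1" --pt "-1 0 0 -0.1 0 0 -1" --pt "-1 0 0 -0.1 0 0 -1" --pt "-1 0 0 -0.1 0 0 -1" --pt "-1 0 0 -0.1 0 0 -1" --pt "-1 0 0 -0.1 0 0 -1" --pt "-1 0 0 -0.1 0 0 -1"

```text
t: 3.73
ee_pos: [0.4443, 0.0404, 0.3087]
orientation: [[0.489, 0.873, 0.0], [0.873, -0.489, -0.0], [0.0, 0.0, -1.0]]
contact_force: [0.1, 0.4, -0.3]
grip_width: 0.0853
```

Call:
drive_tool --pt "-1 0 0 0 0 0 -1" --pt "-1 0 0 0 0 0 -1" --pt "-1 0 0 0 0 0 -1" --pt "-1 0 0 0 0 0 -1" --pt "-1 0 0 0 0 0 -1" --pt "-1 0 0 0 0 0 -1" --pt "-1 0 0 0 0 0 -1" --pt "-1 0 0 0 0 0 -1"

```text
t: 4.4
ee_pos: [0.4443, 0.0404, 0.3089]
orientation: [[0.975, 0.221, 0.0], [0.221, -0.975, -0.0], [0.0, 0.0, -1.0]]
contact_force: [0.3, 0.5, 0.6]
grip_width: 0.0852
```

```bash
python3 -c "
from h import *
s=state();print(s['q'])"
```

```text
t4.40 tcp [0.4443 0.0404 0.3089] grasp [0.4443 0.0404 0.1539] yaw y-axis -1.3482 z [ 4.e-04 -1.e-04 -1.e+00] F [0.3 0.5 0.6] T [ 0.02 -0.02  0.01] w 0.0852
[-6.54233620e-02  1.63455654e-01  1.91690502e+00 -1.04737849e-04
  1.06084115e+00  1.28283532e+00]
```

Call:
drive_tool --pt "-1 0 0.04 -0.5 0 0 -0.8" --pt "-1 0 0 -0.6 0 0 -0.74" --pt "-1 0 0 -0.6 0 0 0" --pt "-1 0 0 -0.5 0 0 0" --pt "-1 0 0 -0.4 0 0 0" --pt "-1 0 0 -0.26 0 0 0" --pt "-1 0 0 0 0 0 0"

```text
t: 4.98
ee_pos: [0.4437, 0.0416, 0.2217]
orientation: [[0.998, 0.066, -0.003], [0.066, -0.998, 0.0], [-0.003, -0.0, -1.0]]
contact_force: [-0.8, 1.1, 0.2]
grip_width: 0.0854
```

```bash
python3 -c "
from h import *
s=state();print(s['q'])
t=cams.snapshot('scene')
cv2.imwrite('pics/g1.png',cv2.resize(t['color'][190:310,300:460],None,fx=5,fy=5,interpolation=2))"
```

```text
t4.98 tcp [0.4437 0.0416 0.2217] grasp [0.4433 0.0416 0.0667] yaw y-axis -1.5043 z [-3.e-03  1.e-04 -1.e+00] F [-0.8  1.1  0.2] T [-0.03  0.06  0.01] w 0.0854
[-6.27524646e-02  2.76745362e-01  2.03853325e+00 -1.53455955e-04
  8.29336977e-01  1.44163323e+00]
```

View pics/g1.png

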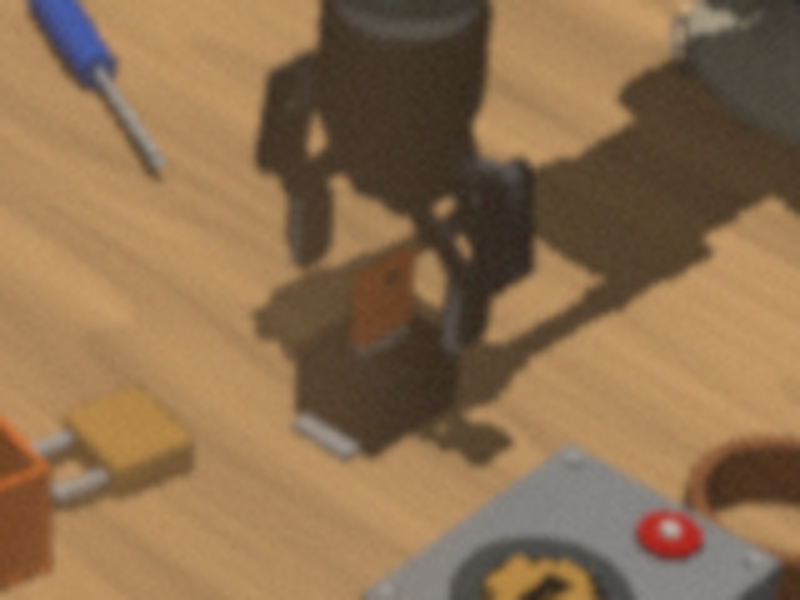

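Call:
drive_tool --pt "1 0 0 0 0 0 0" --pt "1 0 0 0 0 0 0" --pt "1 0 0 0 0 0 0" --pt "1 0 0 0 0 0 0" --pt "1 0 0 0 0 0 0" --pt "1 0 0 0 0 0 0" --pt "1 0 0 0 0 0 0" --pt "1 0 0 0 0 0 0" --grip_force 80

```text
t: 5.7
ee_pos: [0.4443, 0.0418, 0.2233]
orientation: [[0.998, 0.066, 0.0], [0.066, -0.998, 0.0], [0.0, -0.0, -1.0]]
contact_force: [-1.2, 1.5, 4.9]
grip_width: 0.009
```

```bash
python3 -c "
from h import *
s=state()"
```

```text
t5.70 tcp [0.4443 0.0418 0.2233] grasp [0.4444 0.0419 0.0683] yaw y-axis -1.5047 z [ 4.e-04  4.e-04 -1.e+00] F [-1.2  1.5  4.9] T [ 0.27  0.07 -0.01] w 0.009
```

Call:
drive_tool --pt "1 0 0 0.2 0 0 0" --pt "1 0 0 0.3 0 0 0" --pt "1 0 0 0.4 0 0 0" --pt "1 0 0 0.5 0 0 0" --pt "1 0 0 0.6 0 0 0" --pt "1 0 0 0.6 0 0 0" --pt "1 0 0 0.4 0 0 0" --pt "1 0 0 0 0 0 0"

```text
t: 6.37
ee_pos: [0.4452, 0.0414, 0.3159]
orientation: [[0.998, 0.067, 0.006], [0.067, -0.998, -0.001], [0.006, 0.001, -1.0]]
contact_force: [1.2, 0.1, -1.0]
grip_width: 0.0089
```

```bash
python3 -c "
from h import *
s=state()
t=cams.snapshot('scene');u=cams.snapshot('top')
cv2.imwrite('pics/g2.png',np.hstack([cv2.resize(t['color'][180:300,320:440],None,fx=3,fy=3,interpolation=2),cv2.resize(u['color'][260:380,230:350],None,fx=3,fy=3,interpolation=2)]))"
```

```text
t6.37 tcp [0.4452 0.0414 0.3159] grasp [0.4462 0.0413 0.161 ] yaw y-axis -1.504 z [ 0.0063 -0.0011 -1.    ] F [ 1.2  0.1 -1. ] T [0.03 0.01 0.05] w 0.0089
```

View pics/g2.png

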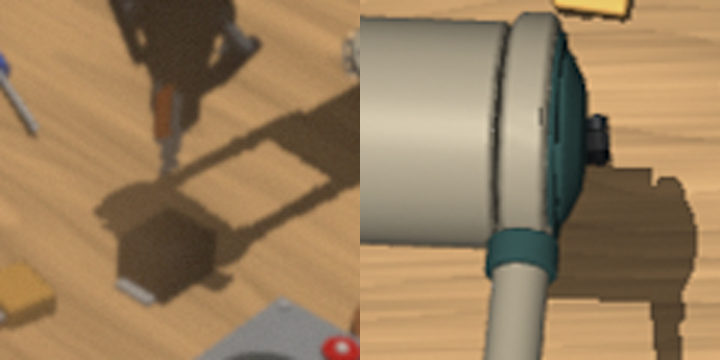

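Call:
drive_tool --pt "1 0.3 -0.46 0 0 0 0.1" --pt "1 0.5 -0.8 0 0 0 0.1" --pt "1 0.6 -0.9 0 0 0 0.1" --pt "1 0.6 -0.95 0 0 0 0.1" --pt "1 0.6 -0.95 0 0 0 0.1" --pt "1 0.6 -0.95 0 0 0 0.1" --pt "1 0.6 -0.95 0 0 0 0.1" --pt "1 0.6 -0.9 0 0 0 0.05"

```text
t: 7.13
ee_pos: [0.5764, -0.1658, 0.3113]
orientation: [[0.989, 0.145, -0.003], [0.145, -0.989, 0.001], [-0.003, -0.001, -1.0]]
contact_force: [0.6, 0.4, 0.1]
grip_width: 0.0089
```

Call:
drive_tool --pt "1 0.6 -0.9 0 0 0 0" --pt "1 0.6 -0.9 0 0 0 0" --pt "1 0.6 -0.8 0 0 0 0" --pt "1 0.5 -0.5 0 0 0 0" --pt "1 0.3 -0.2 0 0 0 0" --pt "1 0.16 0 0 0 0 0" --pt "1 0 0 0 0 0 0" --pt "1 0 0 0 0 0 0"

```text
t: 7.8
ee_pos: [0.6586, -0.2624, 0.3116]
orientation: [[0.989, 0.145, -0.003], [0.145, -0.989, 0.001], [-0.003, -0.002, -1.0]]
contact_force: [-0.5, 0.3, -0.0]
grip_width: 0.0088
```

```bash
python3 -c "
from h import *
s=state();print(s['q'])
t=cams.snapshot('scene');u=cams.snapshot('top')
cv2.imwrite('pics/g3.png',np.hstack([cv2.resize(t['color'][160:260,180:280],None,fx=4,fy=4,interpolation=2),cv2.resize(u['color'][150:250,400:500],None,fx=4,fy=4,interpolation=2)]))"
```

```text
t7.80 tcp [ 0.6586 -0.2624  0.3116] grasp [ 0.6582 -0.2622  0.1566] yaw y-axis -1.4252 z [-0.0028  0.0015 -1.    ] F [-0.5  0.3 -0. ] T [ 0.03 -0.01  0.01] w 0.0088
[-4.77216901e-01  5.31632750e-01  1.32543742e+00  3.13869768e-05
  1.28765318e+00  9.47974965e-01]
```

View pics/g3.png

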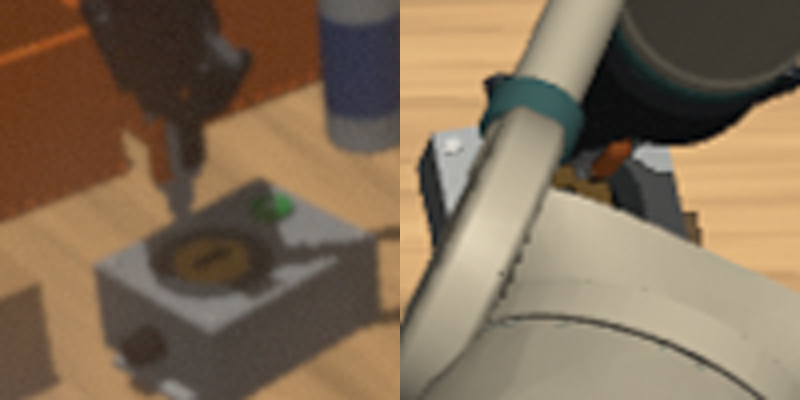

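Call:
drive_tool --pt "1 -0.3 -0.02 0 0 0 0" --pt "1 -0.25 0 0 0 0 0" --pt "1 0 0 -0.2 0 0 0" --pt "1 0 0 -0.3 0 0 0" --pt "1 0 0 -0.2 0 0 0" --pt "1 0 0 0 0 0 0"

```text
t: 8.4
ee_pos: [0.6419, -0.2634, 0.2896]
orientation: [[0.99, 0.144, -0.003], [0.144, -0.99, 0.002], [-0.003, -0.002, -1.0]]
contact_force: [0.2, 0.1, 0.4]
grip_width: 0.0089
```

```bash
python3 -c "
from h import *
s=state()
R=s['orientation'];g=s['ee_pos']+R[:,2]*.1527
tip=g+R[:,2]*.0555
t=cams.snapshot('scene');u=cams.snapshot('top')
print('tip',tip)
x0,y0=190,170
for T,c in((t,0),(u,1)):
  print(proj(T,tip),proj(T,g),proj(T,g-R[:,2]*.02),'lock',proj(T,[.6413,-.263,.066]))
im=cv2.resize(t['color'][170:260,180:300],None,fx=6,fy=6,interpolation=2)
for sx in(-9,9):
  p=proj(t,tip+R[:,0]*sx/1e3); cv2.circle(im,(int((p[0]-180+.5)*6),int((p[1]-170+.5)*6)),3,(0,0,255),-1)
cv2.imwrite('pics/g4.png',im)
im=cv2.resize(u['color'][150:250,400:500],None,fx=6,fy=6,interpolation=2);cv2.imwrite('pics/g4t.png',im)"
```

```text
t8.40 tcp [ 0.6419 -0.2634  0.2896] grasp [ 0.6414 -0.2632  0.1346] yaw y-axis -1.4258 z [-0.0033  0.0018 -1.    ] F [0.2 0.1 0.4] T [ 0.06 -0.    0.03] w 0.0089
tip [ 0.64119915 -0.26306811  0.08142742]
[232.11834633 218.18383776] [230.02173926 198.87886563] [229.24147968 191.69445338] lock [232.64186574 223.42020005]
[442.86270901 201.13492698] [449.07169145 193.86528385] [451.48814637 191.03603364] lock [441.22893512 202.93929275]
```

View pics/g4.png

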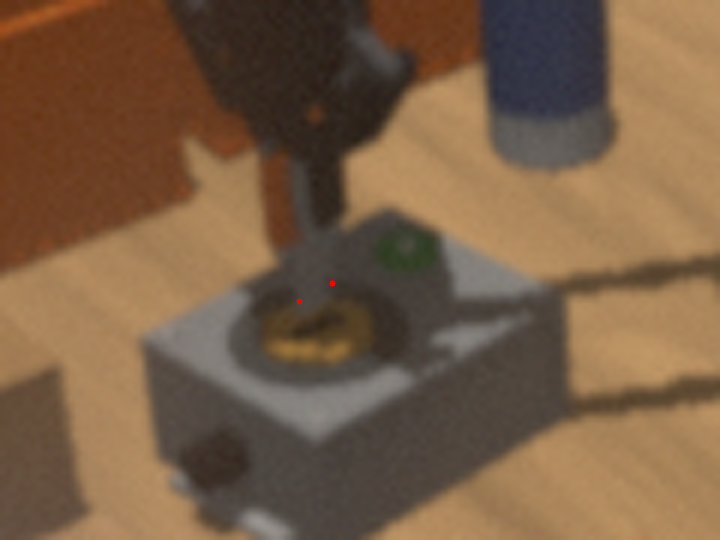

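Call:
drive_tool --pt "1 0 0 -0.15 0 0 0" --pt "1 0 0 -0.15 0 0 0" --pt "1 0 0 -0.15 0 0 0" --pt "1 0 0 -0.15 0 0 0" --pt "1 0 0 -0.1 0 0 0" --pt "1 0 0 0 0 0 0"

```text
t: 9.0
ee_pos: [0.6423, -0.2634, 0.2698]
orientation: [[0.989, 0.145, -0.002], [0.145, -0.989, 0.001], [-0.002, -0.001, -1.0]]
contact_force: [-2.4, 1.2, -0.9]
grip_width: 0.009
```

```bash
python3 -c "
from h import *
s=state()
t=cams.snapshot('scene')
im=cv2.resize(t['color'][170:260,180:300],None,fx=6,fy=6,interpolation=2)
cv2.imwrite('pics/g5.png',im)"
```

```text
t9.00 tcp [ 0.6423 -0.2634  0.2698] grasp [ 0.642  -0.2633  0.1148] yaw y-axis -1.4257 z [-0.0017  0.0011 -1.    ] F [-2.4  1.2 -0.9] T [0.2  0.07 0.01] w 0.009
```

View pics/g5.png

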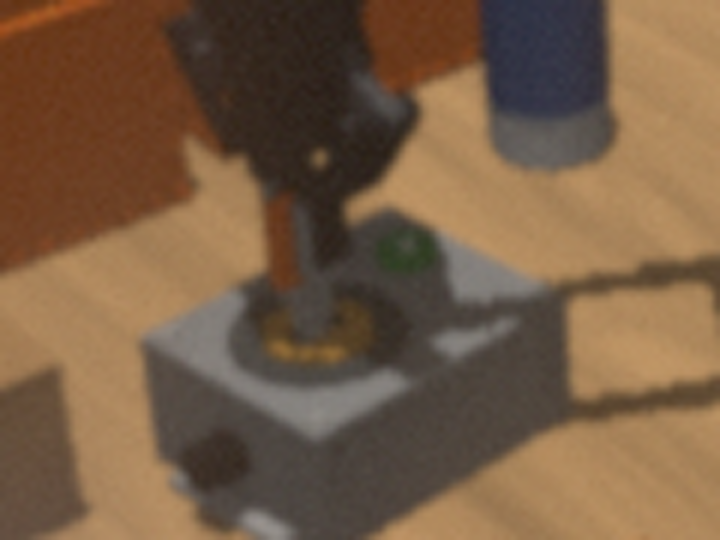

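Call:
drive_tool --pt "1 -0.02 0.01 -0.08 0 0 0" --pt "1 0 0 -0.08 0 0 0" --pt "1 0 0 -0.08 0 0 0" --pt "1 0 0 -0.08 0 0 0" --pt "1 0 0 0 0 0 0"

```text
t: 9.47
ee_pos: [0.6419, -0.2633, 0.2607]
orientation: [[0.989, 0.145, -0.001], [0.145, -0.989, 0.0], [-0.001, -0.0, -1.0]]
contact_force: [0.5, 2.2, -1.2]
grip_width: 0.009
```

```bash
python3 -c "
from h import *
s=state()"
```

```text
t9.47 tcp [ 0.6419 -0.2633  0.2607] grasp [ 0.6418 -0.2632  0.1057] yaw y-axis -1.4257 z [-6.e-04  4.e-04 -1.e+00] F [ 0.5  2.2 -1.2] T [ 0.36 -0.01  0.03] w 0.009
```

Call:
drive_tool --pt "1 0 0.015 -0.07 0 0 0" --pt "1 0 0 -0.07 0 0 0" --pt "1 0 0 -0.06 0 0 0" --pt "1 0 0 0 0 0 0" --pt "1 0 0 0 0 0 0"

```text
t: 9.88
ee_pos: [0.642, -0.263, 0.2575]
orientation: [[0.989, 0.145, 0.002], [0.145, -0.989, -0.001], [0.001, 0.001, -1.0]]
contact_force: [-2.1, 2.3, 8.9]
grip_width: 0.0089
```

```bash
python3 -c "
from h import *
s=state()"
```

```text
t9.88 tcp [ 0.642  -0.263   0.2575] grasp [ 0.6422 -0.2632  0.1025] yaw y-axis -1.4257 z [ 0.0015 -0.001  -1.    ] F [-2.1  2.3  8.9] T [ 0.52  0.38 -0.01] w 0.0089
```

Call:
drive_tool --pt "1 -0.02 0.02 0.07 0 0 0" --pt "1 0 0 0 0 0 -0.7" --pt "1 0 0 0 0 0 -0.9" --pt "1 0 0 0 0 0 -0.9" --pt "1 0 0 0 0 0 -0.9" --pt "1 0 0 0 0 0 -0.8" --pt "1 0 0 0 0 0 0"

```text
t: 10.47
ee_pos: [0.6416, -0.2621, 0.2582]
orientation: [[0.957, -0.292, 0.001], [-0.292, -0.957, 0.0], [0.001, -0.0, -1.0]]
contact_force: [-1.0, 3.3, 5.1]
grip_width: 0.0089
```

```bash
python3 -c "
from h import *
s=state()"
```

```text
t10.47 tcp [ 0.6416 -0.2621  0.2582] grasp [ 0.6417 -0.2621  0.1032] yaw y-axis -1.8668 z [ 1.1e-03  1.0e-04 -1.0e+00] F [-1.   3.3  5.1] T [ 0.52 -0.01  0.02] w 0.0089
```

Call:
drive_tool --pt "1 0 0.02 0 0 0 -0.8" --pt "1 0 0 -0.03 0 0 -0.7" --pt "1 0 0 -0.02 0 0 0" --pt "1 0 0 0 0 0 0"

```text
t: 10.8
ee_pos: [0.6416, -0.2619, 0.2578]
orientation: [[0.901, -0.434, 0.002], [-0.434, -0.901, -0.001], [0.002, 0.0, -1.0]]
contact_force: [-1.4, 2.3, 8.3]
grip_width: 0.0092
```

```bash
python3 -c "
from h import *
s=state()"
```

```text
t10.80 tcp [ 0.6416 -0.2619  0.2578] grasp [ 0.6419 -0.262   0.1028] yaw y-axis -2.0202 z [ 0.0019 -0.0011 -1.    ] F [-1.4  2.3  8.3] T [0.49 0.23 0.  ] w 0.0092
```

Call:
drive_tool --pt "1 0 0.01 0 0 0 -0.4" --pt "1 0 0 0 0 0 -0.4" --pt "1 0 0 0 0 0 -0.4" --pt "1 0 0 0 0 0 0"

```text
t: 11.13
ee_pos: [0.6416, -0.2617, 0.2577]
orientation: [[0.839, -0.545, 0.002], [-0.545, -0.839, -0.001], [0.003, 0.0, -1.0]]
contact_force: [-1.3, 1.3, 9.3]
grip_width: 0.0094
```

```bash
python3 -c "
from h import *
s=state()
t=cams.snapshot('scene')
im=cv2.resize(t['color'][170:260,180:300],None,fx=6,fy=6,interpolation=2)
cv2.imwrite('pics/g6.png',im)"
```

```text
t11.13 tcp [ 0.6416 -0.2617  0.2577] grasp [ 0.642  -0.2619  0.1027] yaw y-axis -2.147 z [ 0.0021 -0.0015 -1.    ] F [-1.3  1.3  9.3] T [0.39 0.19 0.04] w 0.0094
```

View pics/g6.png

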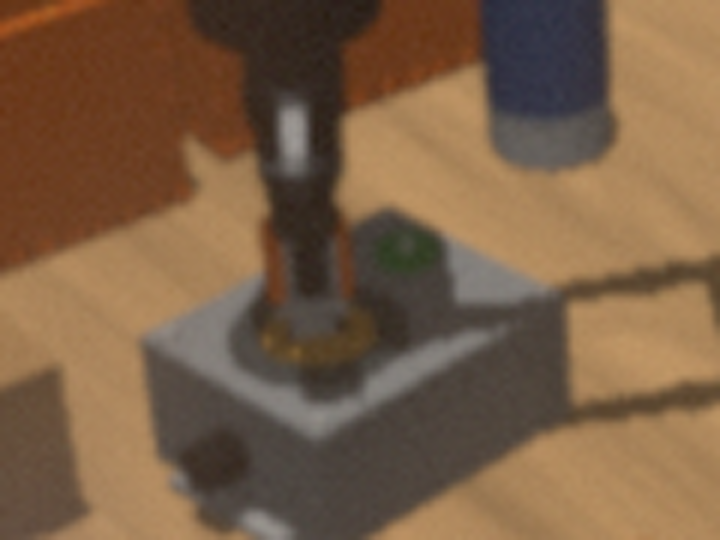

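Call:
drive_tool --pt "1 0 0 0.08 0 0 0" --pt "1 0 0 0 0 0 0.9" --pt "1 0 0 0 0 0 1" --pt "1 0 0 0 0 0 1" --pt "1 0 0 0 0 0 1" --pt "1 0 0 0 0 0 1" --pt "1 0 0 0 0 0 1" --pt "1 0 0 0 0 0 1"

```text
t: 11.85
ee_pos: [0.6415, -0.2622, 0.2582]
orientation: [[0.988, 0.151, 0.0], [0.151, -0.988, -0.002], [0.0, 0.002, -1.0]]
contact_force: [-0.2, -0.2, 1.2]
grip_width: 0.0093
```

```bash
python3 -c "
from h import *
s=state()"
```

```text
t11.85 tcp [ 0.6415 -0.2622  0.2582] grasp [ 0.6416 -0.2624  0.1032] yaw y-axis -1.4187 z [ 5.0e-04 -1.7e-03 -1.0e+00] F [-0.2 -0.2  1.2] T [ 0.02 -0.08 -0.02] w 0.0093
```

Call:
drive_tool --pt "1 0 0 0 0 0 1" --pt "1 0 0 0 0 0 1" --pt "1 0 0 0 0 0 1" --pt "1 0 0 0 0 0 1" --pt "1 0 0 0 0 0 1" --pt "1 0 0 -0.04 0 0 0.3" --pt "1 0 0 -0.03 0 0 0" --pt "1 0 0 0 0 0 0"

```text
t: 12.52
ee_pos: [0.6417, -0.2623, 0.2562]
orientation: [[0.765, 0.644, 0.001], [0.644, -0.765, -0.002], [-0.0, 0.002, -1.0]]
contact_force: [0.5, -1.4, 0.2]
grip_width: 0.0087
```

```bash
python3 -c "
from h import *
s=state();print(s['q'][5])"
```

```text
t12.52 tcp [ 0.6417 -0.2623  0.2562] grasp [ 0.6419 -0.2626  0.1012] yaw y-axis -0.8707 z [ 0.0013 -0.002  -1.    ] F [ 0.5 -1.4  0.2] T [-0.31 -0.16 -0.02] w 0.0087
0.3832431378161089
```

Call:
drive_tool --pt "1 0 0 -0.05 0 0 0" --pt "1 0 0 -0.05 0 0 0" --pt "1 0 0 -0.05 0 0 0" --pt "1 0 0 -0.05 0 0 0" --pt "1 0 0 0 0 0 0"

```text
t: 12.93
ee_pos: [0.6417, -0.2621, 0.2502]
orientation: [[0.765, 0.644, 0.001], [0.644, -0.765, -0.002], [0.0, 0.002, -1.0]]
contact_force: [1.8, -3.8, 0.0]
grip_width: 0.0093
```

```bash
python3 -c "
from h import *
s=state()"
```

```text
t12.93 tcp [ 0.6417 -0.2621  0.2502] grasp [ 0.642  -0.2624  0.0952] yaw y-axis -0.8708 z [ 0.0015 -0.0017 -1.    ] F [ 1.8 -3.8  0. ] T [-0.74 -0.49 -0.03] w 0.0093
```

Call:
drive_tool --pt "1 0.01 -0.03 -0.04 0 0 0" --pt "1 0 0 -0.04 0 0 0" --pt "1 0 0 -0.04 0 0 0" --pt "1 0 0 0 0 0 0"

```text
t: 13.27
ee_pos: [0.6418, -0.2624, 0.2491]
orientation: [[0.765, 0.644, 0.002], [0.644, -0.765, -0.001], [0.001, 0.002, -1.0]]
contact_force: [-0.3, -1.3, 11.7]
grip_width: 0.0089
```

```bash
python3 -c "
from h import *
s=state()"
```

```text
t13.27 tcp [ 0.6418 -0.2624  0.2491] grasp [ 0.642  -0.2625  0.0941] yaw y-axis -0.8706 z [ 1.7e-03 -9.0e-04 -1.0e+00] F [-0.3 -1.3 11.7] T [-0.19  0.09 -0.07] w 0.0089
```

Call:
drive_tool --pt "1 0 0 -0.05 0 0 0" --pt "1 0 0 0 0 0 0" --pt "1 0 0 0 0 0 0"

```text
t: 13.52
ee_pos: [0.6417, -0.2624, 0.249]
orientation: [[0.765, 0.644, 0.002], [0.644, -0.765, -0.001], [0.001, 0.003, -1.0]]
contact_force: [-3.0, -0.5, 16.7]
grip_width: 0.0087
```

```bash
python3 -c "
from h import *
s=state()
t=cams.snapshot('scene')
im=cv2.resize(t['color'][170:260,180:300],None,fx=6,fy=6,interpolation=2)
cv2.imwrite('pics/g7.png',im)"
```

```text
t13.52 tcp [ 0.6417 -0.2624  0.249 ] grasp [ 0.642  -0.2626  0.094 ] yaw y-axis -0.8705 z [ 0.0025 -0.0014 -1.    ] F [-3.  -0.5 16.7] T [-0.18  0.4   0.02] w 0.0087
```

View pics/g7.png

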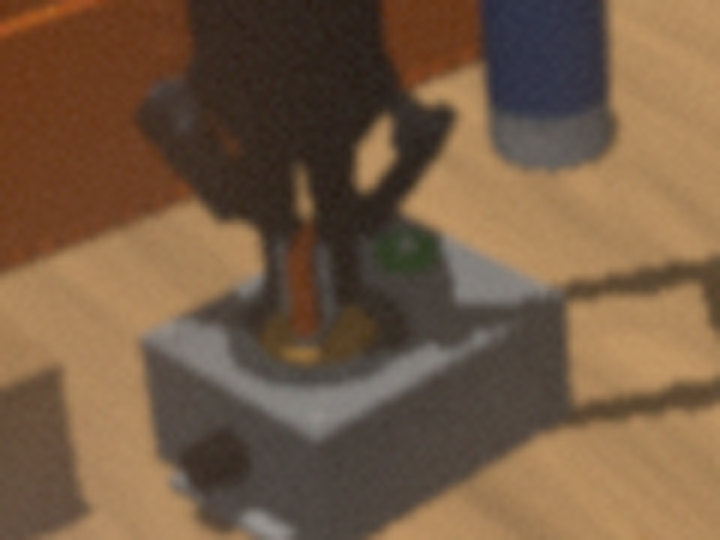

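Call:
drive_tool --pt "1 0 0 0.1 0 0 0" --pt "1 0 0 0 0 0 -0.8" --pt "1 0 0 0 0 0 -1" --pt "1 0 0 0 0 0 -1" --pt "1 0 0 0 0 0 -1" --pt "1 0 0 0 0 0 -1" --pt "1 0 0 0 0 0 -1" --pt "1 0 0 0 0 0 0"

```text
t: 14.23
ee_pos: [0.6416, -0.262, 0.2492]
orientation: [[0.996, 0.089, 0.0], [0.089, -0.996, 0.001], [0.0, -0.0, -1.0]]
contact_force: [0.3, -0.2, 6.3]
grip_width: 0.0095
```

```bash
python3 -c "
from h import *
s=state();print(s['q'][5])"
```

```text
t14.23 tcp [ 0.6416 -0.262   0.2492] grasp [ 0.6417 -0.2619  0.0942] yaw y-axis -1.4815 z [ 4.e-04  5.e-04 -1.e+00] F [ 0.3 -0.2  6.3] T [-0.18 -0.12 -0.01] w 0.0095
0.9930331205338447
```

Call:
drive_tool --pt "1 0 0 0 0 0 -1" --pt "1 0 0 0 0 0 -1" --pt "1 0 0 0 0 0 -1" --pt "1 0 0 0 0 0 -1" --pt "1 0 0 0 0 0 -1" --pt "1 0 0 0 0 0 -1" --pt "1 0 0 0 0 0 -1" --pt "1 0 0 0 0 0 0"

```text
t: 14.9
ee_pos: [0.6417, -0.2616, 0.2492]
orientation: [[0.8, -0.6, 0.0], [-0.6, -0.8, 0.001], [-0.001, -0.001, -1.0]]
contact_force: [0.2, 0.7, 7.2]
grip_width: 0.0089
```

```bash
python3 -c "
from h import *
s=state();print(s['q'][5])"
```

```text
t14.90 tcp [ 0.6417 -0.2616  0.2492] grasp [ 0.6418 -0.2614  0.0942] yaw y-axis -2.2145 z [ 4.0e-04  1.5e-03 -1.0e+00] F [0.2 0.7 7.2] T [ 0.06 -0.12  0.01] w 0.0089
1.7260459399653139
```

Call:
drive_tool --pt "1 0 0 0 0 0 -1" --pt "1 0 0 0 0 0 -1" --pt "1 0 0 0 0 0 -1" --pt "1 0 0 0 0 0 -1" --pt "1 0 0 0 0 0 -1" --pt "1 0 0 0 0 0 -1" --pt "1 0 0 0 0 0 -1" --pt "1 0 0 0 0 0 0"

```text
t: 15.57
ee_pos: [0.6419, -0.2614, 0.2492]
orientation: [[0.193, -0.981, 0.001], [-0.981, -0.193, 0.002], [-0.002, -0.001, -1.0]]
contact_force: [1.0, 0.9, 6.7]
grip_width: 0.0092
```

```bash
python3 -c "
from h import *
s=state();print(s['q'][5])"
```

```text
t15.57 tcp [ 0.6419 -0.2614  0.2492] grasp [ 0.6421 -0.2611  0.0942] yaw y-axis -2.9475 z [ 0.001   0.0018 -1.    ] F [1.  0.9 6.7] T [ 0.1 -0.2  0.1] w 0.0092
2.4589133463097883
```

Call:
drive_tool --pt "1 0 0 0 0 0 -0.7" --pt "1 0 0 0 0 0 -0.6" --pt "1 0 0 0 0 0 -0.5" --pt "1 0 0 0 0 0 0" --pt "1 0 0 0 0 0 0"

```text
t: 15.98
ee_pos: [0.642, -0.2614, 0.2492]
orientation: [[0.009, -1.0, 0.001], [-1.0, -0.009, 0.002], [-0.002, -0.001, -1.0]]
contact_force: [2.5, 1.2, 7.3]
grip_width: 0.009
```

```bash
python3 -c "
from h import *
s=state();print(s['q'])
t=cams.snapshot('scene');u=cams.snapshot('top')
cv2.imwrite('pics/g8.png',np.hstack([cv2.resize(t['color'][180:260,190:280],None,fx=5,fy=5,interpolation=2),cv2.resize(u['color'][165:245,410:480],None,fx=5,fy=5,interpolation=2)]))
cv2.imwrite('pics/g8full.png',u['color'])"
```

```text
t15.98 tcp [ 0.642  -0.2614  0.2492] grasp [ 0.6423 -0.2611  0.0942] yaw y-axis -3.1326 z [ 0.0014  0.0018 -1.    ] F [2.5 1.2 7.3] T [ 0.09 -0.25  0.04] w 0.009
[-4.87581376e-01  5.56374880e-01  1.44662498e+00  2.51295677e-03
  1.13820950e+00  2.64399902e+00]
```

View pics/g8.png

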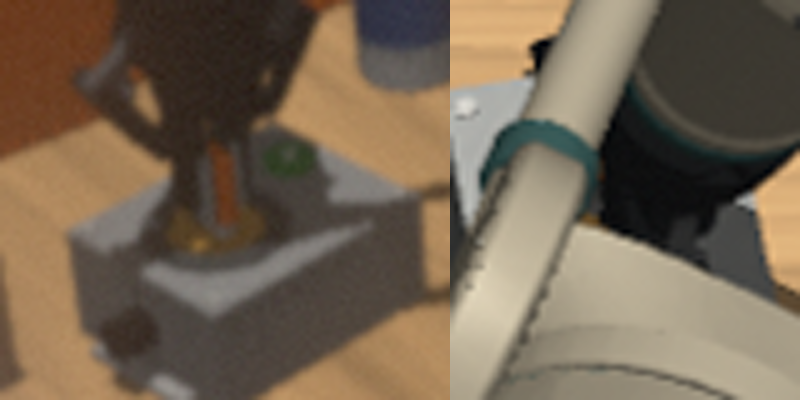

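View pics/g8full.png

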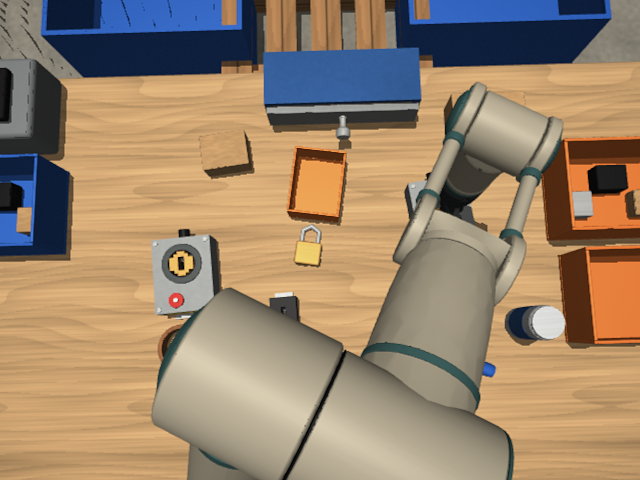

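Call:
drive_tool --pt "1 0 0 0 0 0 -0.2" --pt "1 0 0 0 0 0 0" --pt "1 0 0 0 0 0 0" --pt "1 0 0 0 0 0 0" --pt "1 0 0 0 0 0 0" --pt "1 0 0 0 0 0 0"

```text
t: 16.58
ee_pos: [0.642, -0.2614, 0.2492]
orientation: [[-0.012, -1.0, 0.001], [-1.0, 0.012, 0.002], [-0.002, -0.001, -1.0]]
contact_force: [1.2, 0.8, 6.6]
grip_width: 0.0092
```

```bash
python3 -c "
from h import *
s=state();print(s['q'][5])
t=cams.snapshot('scene')
cv2.imwrite('pics/g9.png',cv2.resize(t['color'][190:245,205:270],None,fx=10,fy=10,interpolation=2))"
```

```text
t16.58 tcp [ 0.642  -0.2614  0.2492] grasp [ 0.6423 -0.2611  0.0942] yaw y-axis 3.1297 z [ 0.0014  0.0018 -1.    ] F [1.2 0.8 6.6] T [ 0.1  -0.23  0.03] w 0.0092
2.664853658169798
```

View pics/g9.png

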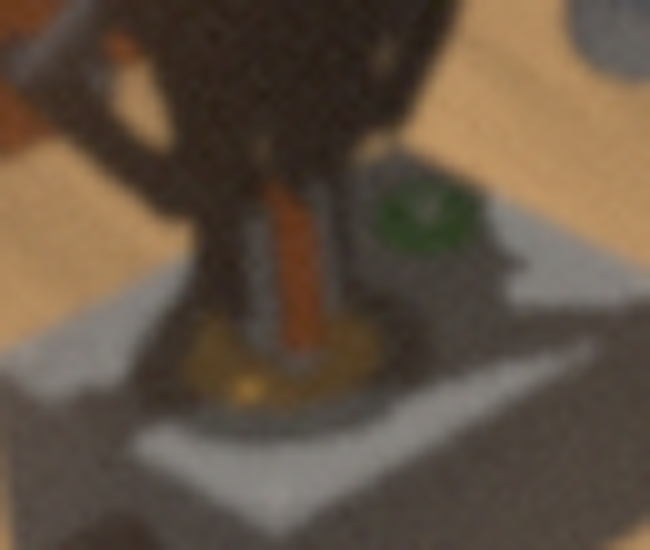

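```bash
python3 -c "
from station import arm
print(arm.sign_off())"
```

```text
the job is handed in; nothing more can be done
None
```

I took the key from its block, put it in the green-marked switch, pushed it home and turned it clockwise. I handed the job in at about 16.6 s, still gripping the key and holding it turned.

- **Insertion:** The key stopped on the sticky pins with the flange at z = 0.2582. I rocked it clockwise to about 0.72 rad first and it did not go through. Counter-clockwise, at about 0.55 rad, it went in. It came to a firm stop 9.1 mm lower and did not move further when pressed at 16.7 N, which matches the stated 9 mm to home.
- **Final state:** The key is turned about 1.73 rad clockwise from rest. With the stated play, the plug should be at about 1.53 to 1.63 rad. I am pressing down at about 6.6 N with the grip at 80 N (opening 9.2 mm). Joint 6 is at 2.66, just under its 2.7 limit.
- **Pictures:** The last scene picture shows the bow between the pads with the shoulder down at the brass face. An overhead picture taken just before the last small turn showed the red-marked switch, padlock and bin where they were; the arm hid most of the tape roll and screwdriver.

**Not confirmed:**
- I did not measure the plug angle directly, because the gripper hides the slot. It is inferred from the tool's rotation.
- The key sat about 4 mm lower in the grip than I had worked out, so I judged depth from the force contacts instead.

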